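# Rock out the trapped locating block

### The arm

A 6-joint arm with a two-finger parallel gripper is mounted at the origin on a cart in front of the work surface, level with it; the furniture and walls round the work are solid. World frame = base frame: x ahead of the robot, y to its left, z up, the work surface at z = 0. Lengths are in m, angles in rad, forces in N, time in s.
With the tool pointing down it reaches from about 0.35 to 0.85 m from the base axis. Payload 8.1 kg.
Tool frame: the origin (TCP) lies between the finger pads; the fingertips stand 11 mm ahead of it and the grasp point (between the pads) lies 8 mm behind it (tips_ahead is the z of the fingertips in the tool frame, in m); z points along the fingers, y is the line along which they close (so a half turn about z gives the same grasp; the last joint's range is limited). The gripper opens to 93 mm and grips with 3 to 60 N. Pads are 15 mm wide; open, the fingers measure 128 mm over their backs; the gripper's body (75 mm by 188 mm) begins 65 mm behind the grasp point.
Start: joints at [1.115, 0.13, 1.488, -0, 1.523, -0.085], TCP at [0.217, 0.559, 0.23] pointing down, gripper open.
Joint ranges: [-2.96, 2.96], [-0.89, 2.26], [0.02, 2.5], [-1.34, 4.48], [0, 2.73], [-2.66, 2.66]. Speed limits (rad/s): [2.39, 2.39, 2.79, 3.14, 3.14, 3.14].

### API

Orientations are given as a rotation vector (axis times angle).
In Python, from plant import read_state, read_camera, close_job, tips_ahead gives the robot as it stands. The module is installed in compiled form; this text tells all that it offers.
- The arm moves only by the tool move_arm, never from a script. Its argument "plan" is a list of rows, each a list of 7 numbers: the turn, a rotation vector about the tool's x, y, z in units of 6 degrees (1.0 is 6 degrees), then the shift along the tool's x, y, z in units of 25 mm (1.0 is 25 mm), then the finger opening in mm, from 0 to 93. A call has exactly 10 rows; each row shifts and turns the commanded pose from where the row before left it, along the tool's axes as they then stand; what a row does not reach is not made up. A row lasts 1/10 s, in which the tool goes at most 50 mm and 8.59 degrees, less where a joint would pass 70% of its speed; a pose out of reach is approached as far as the arm can. A call is refused whole if a number of a shift passes 1 or a number of a turn 1, either way. A call with a gripper value outside its range is refused whole. The fingers move at their own pace and stop on an object; "force" is the grip in N (left out, the last holds). Time passes only in rows, so rows that do not move let the fingers close, or fill a call up. It gives the time, the measured TCP pose, the force, the opening and the grip force at its end, in the units of the state.
- read_state(): the state, without advancing time (a new reading comes with each control period).
- read_camera(name): name is "scene" or "top" or "wrist"; returns a dict with "frame" (400x640x3 uint8, red, green, blue), "z_map" (400x640 float32, m along the optical axis (not along the pixel's ray), 0 where there is no reading), "fx", "fy", "cx", "cy" (pixels), "distortion" ([k1, k2, p1, p2, k3] as OpenCV has them; the pictures are not rectified), "rvec" (rotation vector, rad) and "tvec" (3), from world to camera coordinates, as OpenCV has them. Camera axes: x right, y down, z forward; pixel columns grow to the right and rows downward; lengths in m; the calibration is good to about 2 mm. A picture is of the moment at which its call begins.
- close_job(): hands the job in; it is judged then, once.
The state is a dict: "t": time; "q": joint angles; "dq": joint speeds; "joint_torque": joint torques, N m; "tool_pos": TCP position; "orientation": TCP orientation; "force": force on the tool from outside, world axes, zero at the start; "wrist_torque": the same for the moment, N m; "opening": finger opening in m; "gripper_force": force on a finger pad.
Only numpy, scipy, OpenCV 4.12 (cv2) and the standard library are available. Lean on these libraries where they do the work, as an engineer would, in place of code of your own. Each camera call takes 0.05 s, during which the arm holds its last target. There are 200 camera calls.

### The job

One of the two jars on the changeover plate stands open, without its lid: the steel locating block in front of that jar has to come out of its pocket. It is trapped between two stiff brass keepers, so take it by its orange tab, rock it side to side until both keepers have been pushed back and it is free, then lift it straight up and finish holding it upright and still over its pocket, with its foot just clear above the keepers (a finger's breadth or two, not higher); do not let go or put it down. Leave the other block seated and do not disturb the jars or the things around.

Things in the scene. Friction and masses are not known exactly. Their poses are not given: they have to be found in the camera images.
- plate: fixed aluminium changeover plate, 190 (x) x 260 (y) x 12 mm; origin at the centre of its underside on the bench; x points away from the robot at zero yaw, y to the left. It has a left station (y = +70 mm) and a right one (y = -70): at each a locating block in a pocket at x = -45 and a jar behind it at x = +50 in a black ring (41 mm radius, 3 mm high).
- left_pocket (a point): centre of the left station's pocket floor, on the plate's top face (12 mm above the bench), axes as the plate's. The foot of the left block stands here between 9 mm high steel ribs with about 1 to 3 mm play. The brass keepers at either side in y are 56.5 mm high above this point.
- left_jar_place (a point): centre of the left station's jar place on the plate's top face, 95 mm behind the left pocket
- left_block: loose steel locating block of the left station with an orange grip tab, 0.15 to 0.3 kg, 98 mm high; origin at the centre of its foot's underside, z up, axes as the plate's at the start. Flat foot 10 mm wide in y, stem 16 mm. Lugs 12 to 18 mm up reach 18 mm to either side in y; the keepers' toes (underside 22.5 mm up) overlap them by 3.5 mm, so it lifts only 4.5 mm.
- left_tab (a point): middle of the left block's orange grip tab, 80 mm above the block's origin; the tab is 14 mm wide in y (grip here), 26 mm in x, and stands from 58 to 98 mm above the origin
- left_shoulders (a point): middle of the left block's shoulders, 54 mm above its origin; they reach 18 mm to either side in y, 1 mm short of the keepers. Leaning the block sideways about its foot (in the plate's y-z plane) by about 0.12 rad makes a shoulder push that side's keeper back by about 5 mm; beyond about 0.2 rad the far lug jams under its toe.
- left_keeper_left (a joint): brass keeper on the left (+y of the plate) side of the left block, sliding outward along the plate's y: 0 = as far in as it goes (toe 3.5 mm over the block's lug), grows outward, end of travel 0.008 m. Stiff (about 5 N of sliding friction) and with no spring: it stays where it is pushed. From 0.0035 its toe clears the lug of a centred block; about 0.005 gives room.
- left_keeper_right (a joint): brass keeper on the right (-y of the plate) side of the left block, sliding outward along the plate's y: 0 = as far in as it goes (toe 3.5 mm over the block's lug), grows outward, end of travel 0.008 m. Stiff (about 5 N of sliding friction) and with no spring: it stays where it is pushed. From 0.0035 its toe clears the lug of a centred block; about 0.005 gives room.
- right_pocket (a point): centre of the right station's pocket floor, on the plate's top face (12 mm above the bench), axes as the plate's. The foot of the right block stands here between 9 mm high steel ribs with about 1 to 3 mm play. The brass keepers at either side in y are 56.5 mm high above this point.
- right_jar_place (a point): centre of the right station's jar place on the plate's top face, 95 mm behind the right pocket
- right_block: loose steel locating block of the right station with an orange grip tab, 0.15 to 0.3 kg, 98 mm high; origin at the centre of its foot's underside, z up, axes as the plate's at the start. Flat foot 10 mm wide in y, stem 16 mm. Lugs 12 to 18 mm up reach 18 mm to either side in y; the keepers' toes (underside 22.5 mm up) overlap them by 3.5 mm, so it lifts only 4.5 mm.
- right_tab (a point): middle of the right block's orange grip tab, 80 mm above the block's origin; the tab is 14 mm wide in y (grip here), 26 mm in x, and stands from 58 to 98 mm above the origin
- right_shoulders (a point): middle of the right block's shoulders, 54 mm above its origin; they reach 18 mm to either side in y, 1 mm short of the keepers. Leaning the block sideways about its foot (in the plate's y-z plane) by about 0.12 rad makes a shoulder push that side's keeper back by about 5 mm; beyond about 0.2 rad the far lug jams under its toe.
- right_keeper_left (a joint): brass keeper on the left (+y of the plate) side of the right block, sliding outward along the plate's y: 0 = as far in as it goes (toe 3.5 mm over the block's lug), grows outward, end of travel 0.008 m. Stiff (about 5 N of sliding friction) and with no spring: it stays where it is pushed. From 0.0035 its toe clears the lug of a centred block; about 0.005 gives room.
- right_keeper_right (a joint): brass keeper on the right (-y of the plate) side of the right block, sliding outward along the plate's y: 0 = as far in as it goes (toe 3.5 mm over the block's lug), grows outward, end of travel 0.008 m. Stiff (about 5 N of sliding friction) and with no spring: it stays where it is pushed. From 0.0035 its toe clears the lug of a centred block; about 0.005 gives room.
- open_jar: white jar without a lid, its mouth open, 68 mm diameter, 78 mm high, standing at one of the two jar places; origin at the centre of its underside
- lidded_jar: white jar with its white lid on, 68 mm diameter, 84 mm high, standing at the other jar place; origin at the centre of its underside
- jar_lid: bystander: loose white jar lid, 68 mm diameter, 19 mm high, on the bench to the left; origin at the centre of its underside
- tape: bystander: tan roll of tape lying flat, about 96 mm diameter, 48 mm high, on the bench to the left; origin at the centre of its underside

How it is judged:
By the outcome, as a careful person would: the job done as asked, in the order asked, and still so for the second after the job is handed in, while the arm keeps its last pose, push and grip.
It also fails if it takes over 38 s, if anything falls off the work surface, if the arm or the gripper's body presses on something with over 40 N, if the wrist force passes 120 N, or if a joint passes its speed limit or range.

## Working session

There is one attempt and no reset: what is moved stays moved. The work goes in short steps, Python scripts to look and compute and a tool call to move; the robot and the scene stay as the last step left them, time stands still between calls to the robot, and variables do not carry over. Pictures are saved under pics/ and viewed, at most 10 in all, crops included, and the job is handed in when it is done.

Besides the shell and the picture viewer there is one more tool, called after ">>>" by a JSON object that holds its "api" and its "payload", one argument or row to a line. move_arm: Moves the arm, as the interface text tells. Its arguments: {"type":"object","properties":{"plan":{"type":"array","items":{"type":"array","items":{"type":"number"}}},"force":{"type":"number"}},"required":["plan"]}

```bash
mkdir -p pics; cat > h.py <<'E'
import numpy as np, cv2
from plant import read_state, read_camera, close_job, tips_ahead
def K(c): return np.array([[c['fx'],0,c['cx']],[0,c['fy'],c['cy']],[0,0,1.]])
def cloud(c):
    h,w=c['z_map'].shape
    u,v=np.meshgrid(np.arange(w),np.arange(h))
    p=cv2.undistortPoints(np.stack([u.ravel(),v.ravel()],1).astype(np.float64)[:,None],K(c),np.array(c['distortion']))[:,0]
    z=c['z_map'].ravel().astype(float)
    R=cv2.Rodrigues(np.array(c['rvec'],float))[0]
    X=(np.c_[p*z[:,None],z]-np.array(c['tvec']).ravel())@R
    X[z==0]=np.nan
    return X.reshape(h,w,3)
def plane(c,uv,zw):
    p=cv2.undistortPoints(np.array(uv,float).reshape(-1,1,2),K(c),np.array(c['distortion']))[:,0]
    R=cv2.Rodrigues(np.array(c['rvec'],float))[0]; C=-R.T@np.array(c['tvec']).ravel()
    d=np.c_[p,np.ones(len(p))]@R
    return C+d*((zw-C[2])/d[:,2])[:,None]
def orange(f):
    h=cv2.cvtColor(f,cv2.COLOR_RGB2HSV)
    return ((h[...,0]>4)&(h[...,0]<20)&(h[...,1]>150)&(h[...,2]>90)).astype(np.uint8)
E
python3 - <<'E'
from h import *
print(read_state(), tips_ahead)
for n in ("top","scene"):
    c=read_camera(n); cv2.imwrite(f'pics/{n}0.png',c['frame'][...,::-1]); np.savez(f'{n}0.npz',**c)
    X=cloud(c); m=orange(c['frame']); k,l,s,ce=cv2.connectedComponentsWithStats(m)
    for i in range(1,k):
        if s[i,4]>25:
            P=X[l==i]; print(n,s[i],ce[i],np.nanmedian(P,0),np.nanmin(P,0),np.nanmax(P,0))
E
```

```text
{'t': 0.0, 'q': array([ 1.11458679e+00,  1.31151190e-01,  1.48928010e+00, -3.62663122e-06,
        1.52294188e+00, -8.53889841e-02]), 'dq': array([-3.84322843e-04,  5.88574410e-04,  4.45560563e-04,  1.92942699e-04,
       -2.67727025e-05,  3.49869005e-04]), 'joint_torque': array([-1.39107860e-04, -5.59846795e+01, -4.91747618e+01,  7.68121378e-02,
        3.56419827e-02, -1.85162667e-04]), 'tool_pos': array([0.21716781, 0.55875004, 0.2285929 ]), 'orientation': array([-5.79064304e-01, -3.08728217e+00,  2.69603535e-03]), 'force': array([0.81501192, 0.31859321, 0.2867339 ]), 'wrist_torque': array([-0.04016968, -0.04348851,  0.01199655]), 'gripper_force': 0.0, 'opening': 0.0929093572967439} 0.011
top [555  51   8  21  54] [558.61111111  62.31481481] [ 0.82847462 -0.38538587  0.0906922 ] [ 0.8183634  -0.3939546   0.06371462] [ 0.83994834 -0.36594653  0.14098323]
top [565  64  14   6  49] [571.53061224  66.59183673] [ 0.80147269 -0.39059983  0.13252433] [ 0.79722428 -0.42198593  0.09151906] [ 0.81921202 -0.38158658  0.14274949]
top [376 225   7  11  35] [378.68571429 230.14285714] [0.42750546 0.03615654 0.10861457] [0.41656557 0.02867604 0.09560221] [0.43806421 0.0412813  0.11282167]
scene [308 181  14  19 203] [314.65024631 190.06896552] [0.46315998 0.16013093 0.09499893] [0.45169917 0.15498769 0.07242464] [0.4774093  0.17361845 0.11079322]
scene [328 227  15  20 253] [335.48616601 236.24110672] [0.42441198 0.027213   0.0952248 ] [0.41297532 0.02179932 0.07084249] [0.43652598 0.04003096 0.11332569]
```

View pics/top0.png

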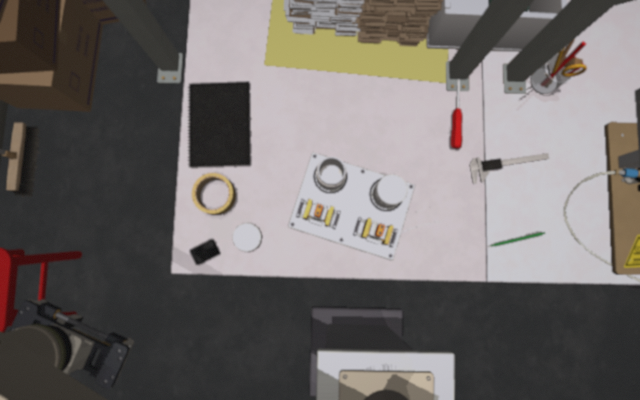

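View pics/scene0.png

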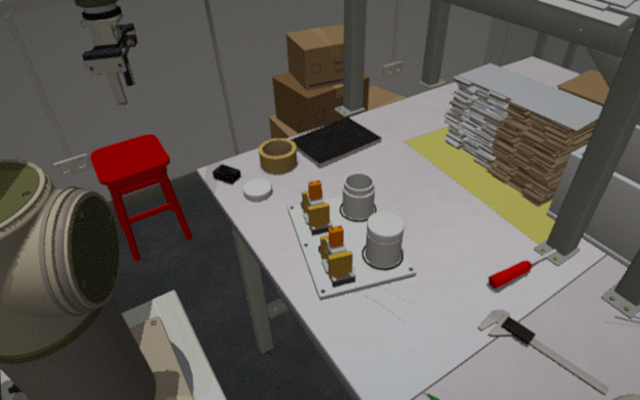

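The top view shows the left jar open (mouth ring near (330,173)) and the right jar lidded (390,192). So the left block, tab near (319,211), is the one to move.

```bash
cat > m.py <<'E'
from h import *
from scipy.spatial.transform import Rotation as Ro
c={k:v for k,v in np.load('top0.npz').items()}
X=cloud(c); f=c['frame']
# plate corner screws and outline at z=.012 : depth-based mask
g=X[140:270,270:430]; m=((g[...,2]>.007)).astype(np.uint8)
m=cv2.morphologyEx(m,cv2.MORPH_OPEN,np.ones((3,3)))
cn=max(cv2.findContours(m,0,2)[0],key=cv2.contourArea)
print('area',cv2.contourArea(cn))
r=cv2.minAreaRect(plane(c,cn.reshape(-1,2)+[270,140],.012)[:,:2].astype(np.float32)); print(r)
for n in('top','scene'):
    c={k:v for k,v in np.load(n+'0.npz').items()}; X=cloud(c)
    # tab top: orange points near z max
    m=orange(c['frame']).astype(bool)&(abs(X[...,0]-.45)<.06)&(abs(X[...,1]-.16)<.05)
    P=X[m]; print(n,len(P),P.mean(0),np.median(P[P[:,2]>.1],0))
    # jars: rim
    for cx,cy in((.56,.13),(.52,0)):
        q=X[(X[...,2]>.075)&(X[...,2]<.12)&(np.hypot(X[...,0]-cx,X[...,1]-cy)<.06)]
        if len(q): print('jar',cv2.minEnclosingCircle(q[:,:2].astype(np.float32)),q[:,2].max())
E
python3 m.py
python3 - <<'E'
import cv2
a=cv2.imread('pics/top0.png')[140:270,270:430];b=cv2.imread('pics/scene0.png')[165:300,280:430]
import numpy as np
a=cv2.resize(a,(480,390),interpolation=2);b=cv2.resize(b,(433,390),interpolation=2)
cv2.imwrite('pics/crop.png',cv2.resize(np.hstack([a,b]),(800,342)))
E
```

```text
area 8468.0
((0.49374064803123474, 0.08499542623758316), (0.25930333137512207, 0.1977768838405609), 73.70051574707031)
top 25 [0.46441851 0.16521305 0.1098428 ] [0.46648372 0.16459728 0.11009536]
jar ((0.5577626824378967, 0.13952280580997467), 0.03365093842148781) 0.09592717361874349
jar ((0.5190447568893433, 0.0050687724724411964), 0.034447506070137024) 0.1022836027211132
scene 206 [0.46330974 0.16088841 0.09359087] [0.46361774 0.16114081 0.10715336]
jar ((0.555497407913208, 0.13851380348205566), 0.03433460369706154) 0.09094191420247084
jar ((0.5183132886886597, 0.005381922237575054), 0.03475850448012352) 0.0995477434052577
```

View pics/crop.png

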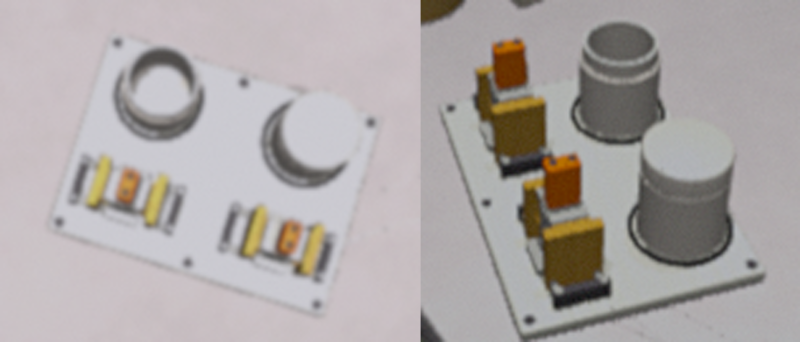

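Left station confirmed as the open one, and the plate yaw is about -16.2°. I'm moving over the left tab.

>>> {"api": "move_arm", "payload": {
  "plan": [
    [0,0,-0.4,-1,-0.9,0,60],
    [0,0,-0.43,-1,-0.9,0,60],
    [0,0,0,-1,-0.9,0,60],
    [0,0,0,-1,-0.9,0,60],
    [0,0,0,-1,-0.9,0,60],
    [0,0,0,-1,-0.9,0,60],
    [0,0,0,-1,-0.9,0,60],
    [0,0,0,-1,-0.9,0,60],
    [0,0,0,-1,-0.9,0,60],
    [0,0,0,-1,-0.9,0,60]
  ],
  "force": 30
}}

```text
t: 1.1
tool_pos: [0.3908, 0.2697, 0.2293]
orientation: [-0.444, -3.11, 0.0]
force: [0.2, 0.5, 0.2]
opening: 0.0597
gripper_force: 0.0
```

>>> {"api": "move_arm", "payload": {
  "plan": [
    [0,0,0,-1,-0.9,0,60],
    [0,0,0,-1,-0.9,0,60],
    [0,0,0,-1,-0.9,0,60],
    [0,0,0,-0.7,-0.6,0,60],
    [0,0,0,0,0,0,60],
    [0,0,0,0,0,0,60],
    [0,0,0,0,0,0,60],
    [0,0,0,0,0,0,60],
    [0,0,0,0,0,0,60],
    [0,0,0,0,0,0,60]
  ]
}}

```text
t: 2.1
tool_pos: [0.456, 0.1665, 0.2297]
orientation: [0.443, 3.11, 0.0]
force: [0.6, -0.0, 0.7]
opening: 0.0598
gripper_force: 0.0
```

```bash
cat > w.py <<'E'
import sys
from h import *
from scipy.spatial.transform import Rotation as Ro
s=read_state(); R=Ro.from_rotvec(s['orientation']).as_matrix()
print('t',s['t'],'tcp',s['tool_pos'],'open',s['opening'],'F',s['force'],'grip',s['gripper_force']); print(R.round(4))
c=read_camera('wrist'); np.savez('w.npz',**c); cv2.imwrite(f'pics/{sys.argv[1]}.png',c['frame'][...,::-1])
X=cloud(c); k,l,st,ce=cv2.connectedComponentsWithStats(orange(c['frame']))
for i in range(1,k):
    if st[i,4]>60:
        P=X[l==i]; P=P[np.isfinite(P[:,0])]; T=P[P[:,2]>np.percentile(P[:,2],90)-.006]
        r=cv2.minAreaRect(T[:,:2].astype(np.float32))
        print(st[i],ce[i],'top',np.median(T,0),r,'in tool',R.T@(np.r_[r[0],.092]-s['tool_pos']))
E
python3 w.py w1
```

```text
t 2.1 tcp [0.45595974 0.16647661 0.22969015] open 0.05984274608015982 F [ 0.58266572 -0.00755619  0.68842561] grip 0.0
[[-9.603e-01  2.791e-01  1.000e-04]
 [ 2.791e-01  9.603e-01  1.000e-04]
 [-1.000e-04  1.000e-04 -1.000e+00]]
[150 170  25  49 585] [161.61196581 196.94700855] top [0.42597936 0.03446222 0.10957998] ((0.42643293738365173, 0.03311516344547272), (0.014050925150513649, 0.025437932461500168), 73.65699768066406) in tool [-0.0088523  -0.13631708  0.13767707]
[201 171  14  42 393] [207.82697201 192.08905852] top [0.43356316 0.05623325 0.06879502] ((0.43357935547828674, 0.05622249096632004), (0.010737220756709576, 0.04188069701194763), 74.03622436523438) in tool [-0.00926641 -0.11213344  0.13767954]
[296 170  11  43 369] [300.62601626 189.95934959] top [0.45619369 0.14341204 0.06890192] ((0.45822715759277344, 0.1431136131286621), (0.009607261046767235, 0.04233256354928017), 73.8013687133789) in tool [-0.00868695 -0.02181597  0.1376886 ]
[347 170  12  44 333] [352.76276276 189.28228228] top [0.46928798 0.1913987  0.06883167] ((0.4726220667362213, 0.19010144472122192), (0.010212060995399952, 0.043540969491004944), 73.44063568115234) in tool [-0.00939744  0.02732225  0.1376936 ]
[320 191  16  28 355] [327.54084507 204.02535211] top [0.46506095 0.16735871 0.109529  ] ((0.4657634198665619, 0.16707763075828552), (0.012883326038718224, 0.02453687973320484), 73.65005493164062) in tool [-0.00923635  0.00329911  0.13769117]
```

>>> {"api": "move_arm", "payload": {
  "plan": [
    [0,0,0,-0.37,0.12,0,60],
    [0,0,0,0,0,0.7,60],
    [0,0,0,0,0,1,60],
    [0,0,0,0,0,1,60],
    [0,0,0,0,0,1,60],
    [0,0,0,0,0,0.8,60],
    [0,0,0,0,0,0.6,60],
    [0,0,0,0,0,0.4,60],
    [0,0,0,0,0,0.2,60],
    [0,0,0,0,0,0,60]
  ]
}}

```text
t: 3.15
tool_pos: [0.466, 0.1662, 0.0869]
orientation: [-0.445, -3.11, 0.0]
force: [-0.6, -0.2, 0.8]
opening: 0.0602
gripper_force: 0.0
```

```bash
python3 w.py w2
```

```text
t 3.15 tcp [0.46596746 0.16615122 0.08693267] open 0.060193594173939075 F [-0.5859555  -0.18163386  0.78405898] grip 0.0
[[-9.599e-01  2.802e-01 -4.000e-04]
 [ 2.802e-01  9.599e-01 -2.000e-04]
 [ 3.000e-04 -3.000e-04 -1.000e+00]]
[349 205  10  11  92] [353.55434783 209.14130435] top [0.4595156  0.18763149 0.03994856] ((0.46015334129333496, 0.18731103837490082), (0.005724041722714901, 0.007412225008010864), 74.94295501708984) in tool [ 0.01151166  0.01868187 -0.00506845]
[ 21 209  24  35 496] [ 32.35685484 224.99798387] top [0.40863272 0.01214299 0.06889562] ((0.40687546133995056, 0.017370356246829033), (0.0185301061719656, 0.029732510447502136), 8.459431648254395) in tool [ 0.01503992 -0.15937968 -0.00502029]
[ 107  209   29   71 1165] [120.51158798 243.65064378] top [0.43262572 0.05676164 0.06894272] ((0.4338063597679138, 0.05550215393304825), (0.012746429070830345, 0.0437665693461895), 74.05704498291016) in tool [-0.00012813 -0.11522952 -0.00503696]
[360 209  20  23 339] [370.87905605 219.97935103] top [0.45824483 0.1952872  0.06888486] ((0.45785900950431824, 0.19441449642181396), 
[... 633 characters left out ...]
7207 282.29099099] top [0.46489653 0.1675066  0.10971916] ((0.4658242166042328, 0.16712045669555664), (0.013117445632815361, 0.024816906079649925), 74.92396545410156) in tool [ 0.00041075  0.00088895 -0.00506743]
[272 269  17  12 156] [278.62820513 274.78205128] top [0.47588213 0.13657198 0.06882262] ((0.47606420516967773, 0.13723626732826233), (0.00913332775235176, 0.007745605893433094), 69.03174591064453) in tool [-0.0177923  -0.02492909 -0.00506664]
[460 347   8  19  63] [464.46031746 356.84126984] top [0.45051909 0.20337501 0.18115859] ((0.45064955949783325, 0.20326241850852966), (0.001487203873693943, 0.00682811951264739), 83.40506744384766) in tool [ 0.02510417  0.03133146 -0.00506729]
```

View pics/w2.png

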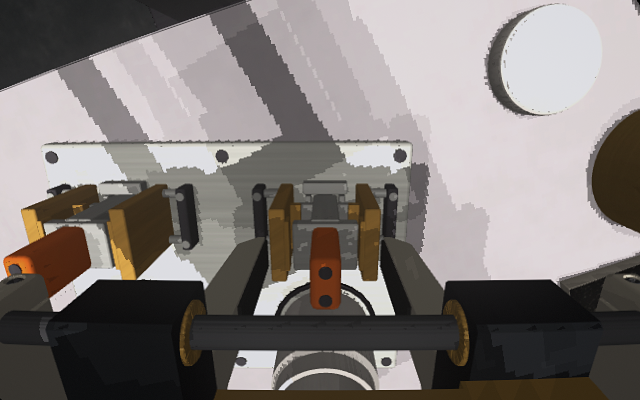

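The wrist view shows the tab at (325,280), centred between the fingers, with the keepers at (280,240) and (370,240). Closing on it.

>>> {"api": "move_arm", "payload": {
  "plan": [
    [0,0,0,0,0.02,0,30],
    [0,0,0,0,0,0,20],
    [0,0,0,0,0,0,16],
    [0,0,0,0,0,0,10],
    [0,0,0,0,0,0,5],
    [0,0,0,0,0,0,5],
    [0,0,0,0,0,0,5],
    [0,0,0,0,0,0,5],
    [0,0,0,0,0,-0.03,5],
    [0,0,0,0,0,0,5]
  ],
  "force": 40
}}

```text
t: 4.2
tool_pos: [0.4657, 0.1666, 0.0876]
orientation: [-0.444, -3.109, 0.0]
force: [-0.1, 0.3, -2.8]
opening: 0.0138
gripper_force: 40.0
```

>>> {"api": "move_arm", "payload": {
  "plan": [
    [0.2,0,0,0,0.063,0,5],
    [0.2,0,0,0,0.063,0,5],
    [0.2,0,0,0,0.063,0,5],
    [0.2,0,0,0,0.063,0,5],
    [0.2,0,0,0,0.063,0,5],
    [0.2,0,0,0,0.063,0,5],
    [0,0,0,0,0,0,5],
    [0,0,0,0,0,0,5],
    [0,0,0,0,0,0,5],
    [0,0,0,0,0,0,5]
  ]
}}

```text
t: 5.2
tool_pos: [0.4687, 0.1757, 0.0874]
orientation: [-0.441, -3.087, 0.194]
force: [-0.0, -2.7, -1.0]
opening: 0.0134
gripper_force: 40.0
```

```bash
python3 w.py w3 | head -4; python3 -c "
import cv2;a=cv2.imread('pics/w3.png')[150:310,240:440];cv2.imwrite('pics/w3c.png',cv2.resize(a,(750,600),interpolation=2))"
```

```text
t 5.2 tcp [0.4687303  0.17573841 0.08735372] open 0.013370919918401928 F [-0.01639072 -2.66516216 -1.03939872] grip 39.99943792819977
[[-9.599e-01  2.781e-01 -3.500e-02]
 [ 2.803e-01  9.524e-01 -1.200e-01]
 [-1.000e-04 -1.250e-01 -9.922e-01]]
```

View pics/w3c.png

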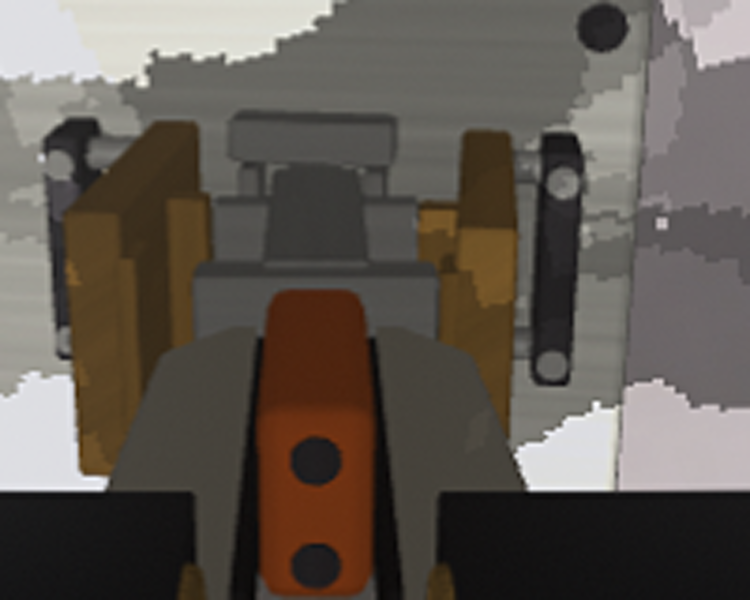

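Leaning +y, the left keeper (image right, about (488,180) in the crop) has moved towards its stop. Measuring both keepers' travel.

```bash
cat > k.py <<'E'
from h import *
O=np.array([.4658,.1668]); a=np.deg2rad(73.7); ey=np.array([np.cos(a),np.sin(a)]); ex=np.array([ey[1],-ey[0]])
def keep(c):
    X=cloud(c); h=cv2.cvtColor(c['frame'],cv2.COLOR_RGB2HSV)
    m=(h[...,0]>8)&(h[...,0]<28)&(h[...,1]>100)&(abs(X[...,2]-.0688)<.0025)
    d=X[m][:,:2]-O; x=d@ex; y=d@ey
    for lo,hi in((-.04,-.012),(.012,.04)):
        for xl,xh in((-.022,-.012),(.012,.022)):
            s=(y>lo)&(y<hi)&(x>xl)&(x<xh)
            if s.sum()>8: print('x',xl,'n',s.sum(),'y mm p3,50,97',(np.percentile(y[s],[3,50,97])*1e3).round(1))
if __name__=='__main__':
    keep(dict(np.load('w.npz'))); 
E
python3 - <<'E'
from k import *
for n in('w',): keep(dict(np.load(n+'.npz')))
E
```

```text
x -0.022 n 297 y mm p3,50,97 [-29.9 -25.3 -20.3]
x 0.012 n 166 y mm p3,50,97 [-30.  -26.6 -22.5]
x -0.022 n 335 y mm p3,50,97 [25.7 31.  35.6]
```

>>> {"api": "move_arm", "payload": {
  "plan": [
    [-0.24,0,0,0,-0.0755,0,5],
    [-0.24,0,0,0,-0.0755,0,5],
    [-0.24,0,0,0,-0.0755,0,5],
    [-0.24,0,0,0,-0.0755,0,5],
    [-0.24,0,0,0,-0.0755,0,5],
    [-0.24,0,0,0,-0.0755,0,5],
    [-0.24,0,0,0,-0.0755,0,5],
    [-0.24,0,0,0,-0.0755,0,5],
    [-0.24,0,0,0,-0.0755,0,5],
    [-0.24,0,0,0,-0.0755,0,5]
  ]
}}

```text
t: 6.25
tool_pos: [0.4643, 0.1585, 0.0888]
orientation: [0.441, 3.084, 0.201]
force: [0.1, 4.4, 1.6]
opening: 0.0139
gripper_force: 40.0
```

>>> {"api": "move_arm", "payload": {
  "plan": [
    [0,0,0,0,0,0,5],
    [0,0,0,0,0,0,5],
    [0,0,0,0,0,0,5],
    [0,0,0,0,0,0,5],
    [0,0,0,0,0,0,5],
    [0,0,0,0,0,0,5],
    [0,0,0,0,0,0,5],
    [0,0,0,0,0,0,5],
    [0,0,0,0,0,0,5],
    [0,0,0,0,0,0,5]
  ]
}}

```text
t: 7.25
tool_pos: [0.4638, 0.158, 0.0878]
orientation: [0.44, 3.086, 0.194]
force: [2.9, 4.9, 0.9]
opening: 0.0138
gripper_force: 40.0
```

```bash
python3 w.py w4 | head -4; python3 k.py; python3 -c "
import cv2;a=cv2.imread('pics/w4.png')[150:310,240:440];cv2.imwrite('pics/w4c.png',cv2.resize(a,(750,600),interpolation=2))"
```

```text
t 7.25 tcp [0.46378549 0.15798955 0.08778778] open 0.013754054492391426 F [2.86819514 4.85879219 0.879026  ] grip 39.99992787837982
[[-9.601e-01  2.774e-01  3.570e-02]
 [ 2.797e-01  9.525e-01  1.204e-01]
 [-6.000e-04  1.256e-01 -9.921e-01]]
x -0.022 n 318 y mm p3,50,97 [-34.8 -30.5 -25.4]
x -0.022 n 296 y mm p3,50,97 [25.3 30.6 35.1]
x 0.012 n 236 y mm p3,50,97 [25.4 30.7 35.5]
```

View pics/w4c.png

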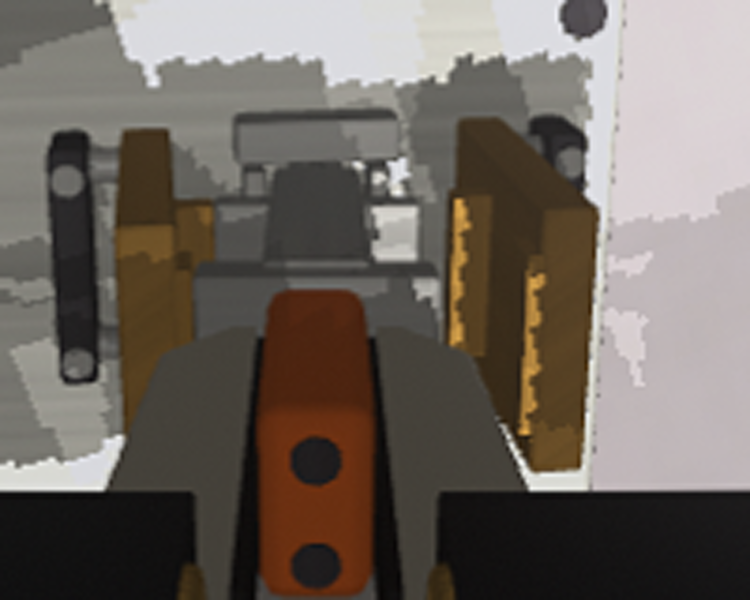

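The right keeper is now pushed back too: separation has gone from 49 to 61 mm, about 6 mm each side. Straightening up before the lift.

>>> {"api": "move_arm", "payload": {
  "plan": [
    [0.2,0,0,0,0.063,0,5],
    [0.2,0,0,0,0.063,0,5],
    [0.2,0,0,0,0.063,0,5],
    [0.2,0,0,0,0.063,0,5],
    [0.2,0,0,0,0.063,0,5],
    [0.2,0,0,0,0.063,0,5],
    [0,0,0,0,0,0,5],
    [0,0,0,0,0,0,5],
    [0,0,0,0,0,0,5],
    [0,0,0,0,0,0,5]
  ]
}}

```text
t: 8.3
tool_pos: [0.466, 0.1665, 0.0883]
orientation: [0.445, 3.11, 0.0]
force: [0.0, -0.3, -2.7]
opening: 0.0137
gripper_force: 40.0
```

```bash
python3 w.py w5 | head -4; python3 k.py
```

```text
t 8.3 tcp [0.46604955 0.16651235 0.08833965] open 0.013728996379920899 F [ 0.0435115  -0.32950754 -2.72595906] grip 39.999234080314636
[[-9.599e-01  2.804e-01  0.000e+00]
 [ 2.804e-01  9.599e-01  1.000e-04]
 [-0.000e+00  1.000e-04 -1.000e+00]]
x -0.022 n 311 y mm p3,50,97 [-34.8 -30.3 -25.3]
x 0.012 n 121 y mm p3,50,97 [-35.  -32.8 -29.7]
x -0.022 n 319 y mm p3,50,97 [25.6 30.9 35.4]
x 0.012 n 139 y mm p3,50,97 [29.7 33.1 35.6]
```

>>> {"api": "move_arm", "payload": {
  "plan": [
    [0,0,0,0,0,-0.08,5],
    [0,0,0,0,0,-0.12,5],
    [0,0,0,0,0,-0.15,5],
    [0,0,0,0,0,-0.15,5],
    [0,0,0,0,0,0,5],
    [0,0,0,0,0,0,5],
    [0,0,0,0,0,0,5],
    [0,0,0,0,0,0,5],
    [0,0,0,0,0,0,5],
    [0,0,0,0,0,0,5]
  ]
}}

```text
t: 9.35
tool_pos: [0.466, 0.1667, 0.1007]
orientation: [-0.444, -3.11, 0.0]
force: [-0.4, 0.4, -2.6]
opening: 0.0142
gripper_force: 40.0
```

Lugs are past the toes with no extra force. Continuing the lift.

>>> {"api": "move_arm", "payload": {
  "plan": [
    [0,0,0,0,0,-0.1,5],
    [0,0,0,0,0,-0.25,5],
    [0,0,0,0,0,-0.35,5],
    [0,0,0,0,0,-0.35,5],
    [0,0,0,0,0,-0.35,5],
    [0,0,0,0,0,-0.35,5],
    [0,0,0,0,0,-0.35,5],
    [0,0,0,0,0,-0.25,5],
    [0,0,0,0,0,-0.15,5],
    [0,0,0,0,0,-0.05,5]
  ]
}}

```text
t: 10.35
tool_pos: [0.4663, 0.1668, 0.1651]
orientation: [0.444, 3.109, 0.0]
force: [0.1, 0.1, -1.6]
opening: 0.0139
gripper_force: 40.0
```

>>> {"api": "move_arm", "payload": {
  "plan": [
    [0,0,0,0,0,0,5],
    [0,0,0,0,0,0,5],
    [0,0,0,0,0,0,5],
    [0,0,0,0,0,0,5],
    [0,0,0,0,0,0,5],
    [0,0,0,0,0,0,5],
    [0,0,0,0,0,0,5],
    [0,0,0,0,0,0,5],
    [0,0,0,0,0,0,5],
    [0,0,0,0,0,0,5]
  ]
}}

```text
t: 11.35
tool_pos: [0.4661, 0.1667, 0.1646]
orientation: [-0.444, -3.11, -0.0]
force: [-0.2, 0.5, -2.5]
opening: 0.0136
gripper_force: 40.0
```

```bash
python3 w.py w6 | head -4; python3 -c "
from h import *
c=read_camera('scene');a=c['frame'][120:300,250:450,::-1];cv2.imwrite('pics/s6.png',cv2.resize(a,(660,594),interpolation=2))"
```

```text
t 11.35 tcp [0.46607262 0.16672138 0.16456917] open 0.013629305350770959 F [-0.1752095   0.53538246 -2.47933932] grip 39.999276995658875
[[-0.96    0.2801 -0.    ]
 [ 0.2801  0.96    0.    ]
 [ 0.      0.     -1.    ]]
```

View pics/s6.png

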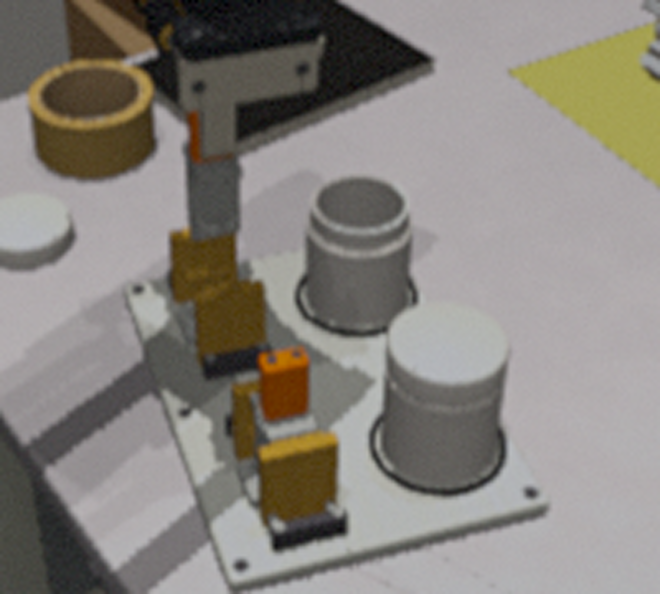

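The scene view shows the left block held upright over its pocket, its foot at about (213,235). That is roughly 20 mm above the keepers. The right block and both jars are unmoved, so I'm handing in.

```bash
python3 -c "
from plant import close_job
print(close_job())"
```

```text
the job is handed in; nothing more can be done
None
```

The left block, in front of the open jar, was rocked free of both keepers and lifted; the job is handed in with the block held upright and still, its foot about 20 mm above the keepers, and the other block and both jars look undisturbed in the last picture.

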